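Gauge the tap sleeves

TASK

The three steel tap sleeves look alike, but only one is the right bore for this tap. Slide each one in turn, upright and without forcing it, onto the stepped gauge pin until it will go no further, and stand it where it belongs before trying the next: the sleeve that stops on the pin's shoulder fits and goes in the rectangular wooden tray; the one that stays on the tip (too tight) and the one that drops to the base (too loose) go in the round white dish. Try all three, leave every sleeve standing and do not disturb the other things.

Things in the scene. Friction and masses are not known exactly. Their poses are not given: they have to be found in the camera images.
- sleeve_1: tap sleeve, one of three look-alike steel tubes, 34 mm across, 60 mm long, standing on end. Each end has a mouth 22.5 mm wide, 6 mm deep; the bore between (and so the weight) differs: 11.5, 16.5 or 22.5 mm (one of each; which is not told, the name says nothing). Origin: centre of its lower end; z: its axis, up
- sleeve_2: tap sleeve, one of three look-alike steel tubes, 34 mm across, 60 mm long, standing on end. Each end has a mouth 22.5 mm wide, 6 mm deep; the bore between (and so the weight) differs: 11.5, 16.5 or 22.5 mm (one of each; which is not told, the name says nothing). Origin: centre of its lower end; z: its axis, up
- sleeve_3: tap sleeve, one of three look-alike steel tubes, 34 mm across, 60 mm long, standing on end. Each end has a mouth 22.5 mm wide, 6 mm deep; the bore between (and so the weight) differs: 11.5, 16.5 or 22.5 mm (one of each; which is not told, the name says nothing). Origin: centre of its lower end; z: its axis, up
- gauge: stepped gauge, fixed: base 90 x 70 x 12 mm with a central steel pin, 19.5 mm thick up to a square shoulder at z = 40 mm, then 14 mm, the top 6 mm tapering to an 8 mm tip at z = 78 mm. Origin: under the base, on the pin's axis. A centred sleeve's lower end stops at z = 68 to 72 mm (too tight), 34 mm (fits) or 12 mm (too loose; off-centre it catches the shoulder at 40 mm)
- keep_tray: keep tray, fixed: low rectangular wooden tray 150 x 120 mm (long side along its x), 22 mm high, walls 6 mm, inner floor 6 mm above its origin, which is the centre of its underside
- reject_dish: reject dish, fixed: low round white ceramic dish, 160 mm across the rim, 20 mm high, inner floor about 136 mm across and 5 mm above its origin, which is the centre of its underside
- drain_plug: bystander, leave alone: drain plug: dark steel dome, 64 mm across, 23 mm high. Origin: centre of its underside
- cartridge: bystander, leave alone: brass tap cartridge: stepped, solid, 30 mm across, 46 mm high, square stem on top. Origin: centre of its underside
- wrench: bystander, leave alone: steel wrench, 180 mm long, lying flat. Origin: its middle, on the surface
- screwdriver: bystander, leave alone: black-handled screwdriver, 200 mm long, lying flat. Origin: its middle, on the surface
- soap_bottle: bystander, leave alone: amber soap bottle with black pump, 68 mm across, 185 mm high. Origin: centre of its underside
- tumbler: bystander, leave alone: white ceramic tumbler, 72 mm across, 95 mm high. Origin: centre of its underside
- tap_lever: bystander, leave alone: steel tap lever: cap 44 mm across, 30 mm high, with a flat arm 75 mm long from it. Origin: centre of its underside

How it is judged:
On the way, in this order (a step that is already met when the one before it is completed fails the run):
1. a first sleeve is on the gauge pin, as far down as it goes (((horizontal distance between sleeve_1 and gauge below 0.005 m and angle between sleeve_1's own z axis and vertical below 0.15 rad and contact force between sleeve_1 and gauge above 1 N and (z of sleeve_1 in the frame of gauge below 0.016 m or z of sleeve_1 in the frame of gauge between 0.03 and 0.038 m or z of sleeve_1 in the frame of gauge between 0.064 and 0.074 m)) or (horizontal distance between sleeve_2 and gauge below 0.005 m and angle between sleeve_2's own z axis and vertical below 0.15 rad and contact force between sleeve_2 and gauge above 1 N and (z of sleeve_2 in the frame of gauge below 0.016 m or z of sleeve_2 in the frame of gauge between 0.03 and 0.038 m or z of sleeve_2 in the frame of gauge between 0.064 and 0.074 m)) or (horizontal distance between sleeve_3 and gauge below 0.005 m and angle between sleeve_3's own z axis and vertical below 0.15 rad and contact force between sleeve_3 and gauge above 1 N and (z of sleeve_3 in the frame of gauge below 0.016 m or z of sleeve_3 in the frame of gauge between 0.03 and 0.038 m or z of sleeve_3 in the frame of gauge between 0.064 and 0.074 m)))), for 0.1 s.
2. a second sleeve is on the gauge pin as far down as it goes, with the first standing where it belongs (((horizontal distance between sleeve_1 and gauge below 0.005 m and angle between sleeve_1's own z axis and vertical below 0.15 rad and contact force between sleeve_1 and gauge above 1 N and (z of sleeve_1 in the frame of gauge below 0.016 m or z of sleeve_1 in the frame of gauge between 0.03 and 0.038 m or z of sleeve_1 in the frame of gauge between 0.064 and 0.074 m) and ((z of sleeve_2 in the frame of keep_tray between 0.002 and 0.011 m and angle between sleeve_2's own z axis and vertical below 0.12 rad and x of sleeve_2 in the frame of keep_tray between -0.056 and 0.056 m and y of sleeve_2 in the frame of keep_tray between -0.041 and 0.041 m and contact force between sleeve_2 and keep_tray between 2.68 and 3.36 N) or (z of sleeve_2 in the frame of reject_dish between 0.002 and 0.011 m and angle between sleeve_2's own z axis and vertical below 0.12 rad and horizontal distance between sleeve_2 and reject_dish below 0.06 m and contact force between sleeve_2 and reject_dish below 2.68 N) or (z of sleeve_2 in the frame of reject_dish between 0.002 and 0.011 m and angle between sleeve_2's own z axis and vertical below 0.12 rad and horizontal distance between sleeve_2 and reject_dish below 0.06 m and contact force between sleeve_2 and reject_dish above 3.36 N) or (z of sleeve_3 in the frame of keep_tray between 0.002 and 0.011 m and angle between sleeve_3's own z axis and vertical below 0.12 rad and x of sleeve_3 in the frame of keep_tray between -0.056 and 0.056 m and y of sleeve_3 in the frame of keep_tray between -0.041 and 0.041 m and contact force between sleeve_3 and keep_tray between 2.68 and 3.36 N) or (z of sleeve_3 in the frame of reject_dish between 0.002 and 0.011 m and angle between sleeve_3's own z axis and vertical below 0.12 rad and horizontal distance between sleeve_3 and reject_dish below 0.06 m and contact force between sleeve_3 and reject_dish below 2.68 N) or (z of sleeve_3 in the frame of reject_dish between 0.002 and 0.011 m and angle between sleeve_3's own z axis and vertical below 0.12 rad and horizontal distance between sleeve_3 and reject_dish below 0.06 m and contact force between sleeve_3 and reject_dish above 3.36 N))) or (horizontal distance between sleeve_2 and gauge below 0.005 m and angle between sleeve_2's own z axis and vertical below 0.15 rad and contact force between sleeve_2 and gauge above 1 N and (z of sleeve_2 in the frame of gauge below 0.016 m or z of sleeve_2 in the frame of gauge between 0.03 and 0.038 m or z of sleeve_2 in the frame of gauge between 0.064 and 0.074 m) and ((z of sleeve_1 in the frame of keep_tray between 0.002 and 0.011 m and angle between sleeve_1's own z axis and vertical below 0.12 rad and x of sleeve_1 in the frame of keep_tray between -0.056 and 0.056 m and y of sleeve_1 in the frame of keep_tray between -0.041 and 0.041 m and contact force between sleeve_1 and keep_tray between 2.68 and 3.36 N) or (z of sleeve_1 in the frame of reject_dish between 0.002 and 0.011 m and angle between sleeve_1's own z axis and vertical below 0.12 rad and horizontal distance between sleeve_1 and reject_dish below 0.06 m and contact force between sleeve_1 and reject_dish below 2.68 N) or (z of sleeve_1 in the frame of reject_dish between 0.002 and 0.011 m and angle between sleeve_1's own z axis and vertical below 0.12 rad and horizontal distance between sleeve_1 and reject_dish below 0.06 m and contact force between sleeve_1 and reject_dish above 3.36 N) or (z of sleeve_3 in the frame of keep_tray between 0.002 and 0.011 m and angle between sleeve_3's own z axis and vertical below 0.12 rad and x of sleeve_3 in the frame of keep_tray between -0.056 and 0.056 m and y of sleeve_3 in the frame of keep_tray between -0.041 and 0.041 m and contact force between sleeve_3 and keep_tray between 2.68 and 3.36 N) or (z of sleeve_3 in the frame of reject_dish between 0.002 and 0.011 m and angle between sleeve_3's own z axis and vertical below 0.12 rad and horizontal distance between sleeve_3 and reject_dish below 0.06 m and contact force between sleeve_3 and reject_dish below 2.68 N) or (z of sleeve_3 in the frame of reject_dish between 0.002 and 0.011 m and angle between sleeve_3's own z axis and vertical below 0.12 rad and horizontal distance between sleeve_3 and reject_dish below 0.06 m and contact force between sleeve_3 and reject_dish above 3.36 N))) or (horizontal distance between sleeve_3 and gauge below 0.005 m and angle between sleeve_3's own z axis and vertical below 0.15 rad and contact force between sleeve_3 and gauge above 1 N and (z of sleeve_3 in the frame of gauge below 0.016 m or z of sleeve_3 in the frame of gauge between 0.03 and 0.038 m or z of sleeve_3 in the frame of gauge between 0.064 and 0.074 m) and ((z of sleeve_1 in the frame of keep_tray between 0.002 and 0.011 m and angle between sleeve_1's own z axis and vertical below 0.12 rad and x of sleeve_1 in the frame of keep_tray between -0.056 and 0.056 m and y of sleeve_1 in the frame of keep_tray between -0.041 and 0.041 m and contact force between sleeve_1 and keep_tray between 2.68 and 3.36 N) or (z of sleeve_1 in the frame of reject_dish between 0.002 and 0.011 m and angle between sleeve_1's own z axis and vertical below 0.12 rad and horizontal distance between sleeve_1 and reject_dish below 0.06 m and contact force between sleeve_1 and reject_dish below 2.68 N) or (z of sleeve_1 in the frame of reject_dish between 0.002 and 0.011 m and angle between sleeve_1's own z axis and vertical below 0.12 rad and horizontal distance between sleeve_1 and reject_dish below 0.06 m and contact force between sleeve_1 and reject_dish above 3.36 N) or (z of sleeve_2 in the frame of keep_tray between 0.002 and 0.011 m and angle between sleeve_2's own z axis and vertical below 0.12 rad and x of sleeve_2 in the frame of keep_tray between -0.056 and 0.056 m and y of sleeve_2 in the frame of keep_tray between -0.041 and 0.041 m and contact force between sleeve_2 and keep_tray between 2.68 and 3.36 N) or (z of sleeve_2 in the frame of reject_dish between 0.002 and 0.011 m and angle between sleeve_2's own z axis and vertical below 0.12 rad and horizontal distance between sleeve_2 and reject_dish below 0.06 m and contact force between sleeve_2 and reject_dish below 2.68 N) or (z of sleeve_2 in the frame of reject_dish between 0.002 and 0.011 m and angle between sleeve_2's own z axis and vertical below 0.12 rad and horizontal distance between sleeve_2 and reject_dish below 0.06 m and contact force between sleeve_2 and reject_dish above 3.36 N))))), for 0.1 s.
3. the third sleeve is on the gauge pin as far down as it goes, with the other two standing where they belong (((horizontal distance between sleeve_1 and gauge below 0.005 m and angle between sleeve_1's own z axis and vertical below 0.15 rad and contact force between sleeve_1 and gauge above 1 N and (z of sleeve_1 in the frame of gauge below 0.016 m or z of sleeve_1 in the frame of gauge between 0.03 and 0.038 m or z of sleeve_1 in the frame of gauge between 0.064 and 0.074 m) and ((z of sleeve_2 in the frame of keep_tray between 0.002 and 0.011 m and angle between sleeve_2's own z axis and vertical below 0.12 rad and x of sleeve_2 in the frame of keep_tray between -0.056 and 0.056 m and y of sleeve_2 in the frame of keep_tray between -0.041 and 0.041 m and contact force between sleeve_2 and keep_tray between 2.68 and 3.36 N) or (z of sleeve_2 in the frame of reject_dish between 0.002 and 0.011 m and angle between sleeve_2's own z axis and vertical below 0.12 rad and horizontal distance between sleeve_2 and reject_dish below 0.06 m and contact force between sleeve_2 and reject_dish below 2.68 N) or (z of sleeve_2 in the frame of reject_dish between 0.002 and 0.011 m and angle between sleeve_2's own z axis and vertical below 0.12 rad and horizontal distance between sleeve_2 and reject_dish below 0.06 m and contact force between sleeve_2 and reject_dish above 3.36 N)) and ((z of sleeve_3 in the frame of keep_tray between 0.002 and 0.011 m and angle between sleeve_3's own z axis and vertical below 0.12 rad and x of sleeve_3 in the frame of keep_tray between -0.056 and 0.056 m and y of sleeve_3 in the frame of keep_tray between -0.041 and 0.041 m and contact force between sleeve_3 and keep_tray between 2.68 and 3.36 N) or (z of sleeve_3 in the frame of reject_dish between 0.002 and 0.011 m and angle between sleeve_3's own z axis and vertical below 0.12 rad and horizontal distance between sleeve_3 and reject_dish below 0.06 m and contact force between sleeve_3 and reject_dish below 2.68 N) or (z of sleeve_3 in the frame of reject_dish between 0.002 and 0.011 m and angle between sleeve_3's own z axis and vertical below 0.12 rad and horizontal distance between sleeve_3 and reject_dish below 0.06 m and contact force between sleeve_3 and reject_dish above 3.36 N))) or (horizontal distance between sleeve_2 and gauge below 0.005 m and angle between sleeve_2's own z axis and vertical below 0.15 rad and contact force between sleeve_2 and gauge above 1 N and (z of sleeve_2 in the frame of gauge below 0.016 m or z of sleeve_2 in the frame of gauge between 0.03 and 0.038 m or z of sleeve_2 in the frame of gauge between 0.064 and 0.074 m) and ((z of sleeve_1 in the frame of keep_tray between 0.002 and 0.011 m and angle between sleeve_1's own z axis and vertical below 0.12 rad and x of sleeve_1 in the frame of keep_tray between -0.056 and 0.056 m and y of sleeve_1 in the frame of keep_tray between -0.041 and 0.041 m and contact force between sleeve_1 and keep_tray between 2.68 and 3.36 N) or (z of sleeve_1 in the frame of reject_dish between 0.002 and 0.011 m and angle between sleeve_1's own z axis and vertical below 0.12 rad and horizontal distance between sleeve_1 and reject_dish below 0.06 m and contact force between sleeve_1 and reject_dish below 2.68 N) or (z of sleeve_1 in the frame of reject_dish between 0.002 and 0.011 m and angle between sleeve_1's own z axis and vertical below 0.12 rad and horizontal distance between sleeve_1 and reject_dish below 0.06 m and contact force between sleeve_1 and reject_dish above 3.36 N)) and ((z of sleeve_3 in the frame of keep_tray between 0.002 and 0.011 m and angle between sleeve_3's own z axis and vertical below 0.12 rad and x of sleeve_3 in the frame of keep_tray between -0.056 and 0.056 m and y of sleeve_3 in the frame of keep_tray between -0.041 and 0.041 m and contact force between sleeve_3 and keep_tray between 2.68 and 3.36 N) or (z of sleeve_3 in the frame of reject_dish between 0.002 and 0.011 m and angle between sleeve_3's own z axis and vertical below 0.12 rad and horizontal distance between sleeve_3 and reject_dish below 0.06 m and contact force between sleeve_3 and reject_dish below 2.68 N) or (z of sleeve_3 in the frame of reject_dish between 0.002 and 0.011 m and angle between sleeve_3's own z axis and vertical below 0.12 rad and horizontal distance between sleeve_3 and reject_dish below 0.06 m and contact force between sleeve_3 and reject_dish above 3.36 N))) or (horizontal distance between sleeve_3 and gauge below 0.005 m and angle between sleeve_3's own z axis and vertical below 0.15 rad and contact force between sleeve_3 and gauge above 1 N and (z of sleeve_3 in the frame of gauge below 0.016 m or z of sleeve_3 in the frame of gauge between 0.03 and 0.038 m or z of sleeve_3 in the frame of gauge between 0.064 and 0.074 m) and ((z of sleeve_1 in the frame of keep_tray between 0.002 and 0.011 m and angle between sleeve_1's own z axis and vertical below 0.12 rad and x of sleeve_1 in the frame of keep_tray between -0.056 and 0.056 m and y of sleeve_1 in the frame of keep_tray between -0.041 and 0.041 m and contact force between sleeve_1 and keep_tray between 2.68 and 3.36 N) or (z of sleeve_1 in the frame of reject_dish between 0.002 and 0.011 m and angle between sleeve_1's own z axis and vertical below 0.12 rad and horizontal distance between sleeve_1 and reject_dish below 0.06 m and contact force between sleeve_1 and reject_dish below 2.68 N) or (z of sleeve_1 in the frame of reject_dish between 0.002 and 0.011 m and angle between sleeve_1's own z axis and vertical below 0.12 rad and horizontal distance between sleeve_1 and reject_dish below 0.06 m and contact force between sleeve_1 and reject_dish above 3.36 N)) and ((z of sleeve_2 in the frame of keep_tray between 0.002 and 0.011 m and angle between sleeve_2's own z axis and vertical below 0.12 rad and x of sleeve_2 in the frame of keep_tray between -0.056 and 0.056 m and y of sleeve_2 in the frame of keep_tray between -0.041 and 0.041 m and contact force between sleeve_2 and keep_tray between 2.68 and 3.36 N) or (z of sleeve_2 in the frame of reject_dish between 0.002 and 0.011 m and angle between sleeve_2's own z axis and vertical below 0.12 rad and horizontal distance between sleeve_2 and reject_dish below 0.06 m and contact force between sleeve_2 and reject_dish below 2.68 N) or (z of sleeve_2 in the frame of reject_dish between 0.002 and 0.011 m and angle between sleeve_2's own z axis and vertical below 0.12 rad and horizontal distance between sleeve_2 and reject_dish below 0.06 m and contact force between sleeve_2 and reject_dish above 3.36 N))))), for 0.1 s.
At the end, for the whole second after the job is handed in: the fitting sleeve stands on the floor of the wooden tray, the other two on the floor of the round dish (told by their weight there: fitting 2.68 to 3.36 N, loose less, tight more), upright within 0.12 rad, lower end under 11 mm above the container's underside, inside its walls, at rest (((z of sleeve_1 in the frame of keep_tray between 0.002 and 0.011 m and angle between sleeve_1's own z axis and vertical below 0.12 rad and x of sleeve_1 in the frame of keep_tray between -0.056 and 0.056 m and y of sleeve_1 in the frame of keep_tray between -0.041 and 0.041 m and contact force between sleeve_1 and keep_tray between 2.68 and 3.36 N) or (z of sleeve_1 in the frame of reject_dish between 0.002 and 0.011 m and angle between sleeve_1's own z axis and vertical below 0.12 rad and horizontal distance between sleeve_1 and reject_dish below 0.06 m and contact force between sleeve_1 and reject_dish below 2.68 N) or (z of sleeve_1 in the frame of reject_dish between 0.002 and 0.011 m and angle between sleeve_1's own z axis and vertical below 0.12 rad and horizontal distance between sleeve_1 and reject_dish below 0.06 m and contact force between sleeve_1 and reject_dish above 3.36 N)) and ((z of sleeve_2 in the frame of keep_tray between 0.002 and 0.011 m and angle between sleeve_2's own z axis and vertical below 0.12 rad and x of sleeve_2 in the frame of keep_tray between -0.056 and 0.056 m and y of sleeve_2 in the frame of keep_tray between -0.041 and 0.041 m and contact force between sleeve_2 and keep_tray between 2.68 and 3.36 N) or (z of sleeve_2 in the frame of reject_dish between 0.002 and 0.011 m and angle between sleeve_2's own z axis and vertical below 0.12 rad and horizontal distance between sleeve_2 and reject_dish below 0.06 m and contact force between sleeve_2 and reject_dish below 2.68 N) or (z of sleeve_2 in the frame of reject_dish between 0.002 and 0.011 m and angle between sleeve_2's own z axis and vertical below 0.12 rad and horizontal distance between sleeve_2 and reject_dish below 0.06 m and contact force between sleeve_2 and reject_dish above 3.36 N)) and ((z of sleeve_3 in the frame of keep_tray between 0.002 and 0.011 m and angle between sleeve_3's own z axis and vertical below 0.12 rad and x of sleeve_3 in the frame of keep_tray between -0.056 and 0.056 m and y of sleeve_3 in the frame of keep_tray between -0.041 and 0.041 m and contact force between sleeve_3 and keep_tray between 2.68 and 3.36 N) or (z of sleeve_3 in the frame of reject_dish between 0.002 and 0.011 m and angle between sleeve_3's own z axis and vertical below 0.12 rad and horizontal distance between sleeve_3 and reject_dish below 0.06 m and contact force between sleeve_3 and reject_dish below 2.68 N) or (z of sleeve_3 in the frame of reject_dish between 0.002 and 0.011 m and angle between sleeve_3's own z axis and vertical below 0.12 rad and horizontal distance between sleeve_3 and reject_dish below 0.06 m and contact force between sleeve_3 and reject_dish above 3.36 N)) and linear speed of each of sleeve_1, sleeve_2, sleeve_3 below 0.02 m/s); the robot touches nothing.
It fails at once if a sleeve is forced on the gauge (over 80 N) (contact force between any of sleeve_1, sleeve_2, sleeve_3 and gauge above 80 N).
It fails at once if another thing is moved by more than 40 mm (distance of any of drain_plug, cartridge, wrench, screwdriver, soap_bottle, tumbler, tap_lever from where it was at the start of the episode above 0.04 m).
It also fails if it takes over 72 s, if anything falls off the work surface, if the arm or the gripper's body presses on something with over 40 N, if the wrist force passes 120 N, or if a joint passes its speed limit or range.

ROBOT

A 6-joint arm with a two-finger parallel gripper is mounted at the origin on the work surface. World frame = base frame: x ahead of the robot, y to its left, z up, the work surface at z = 0. Lengths are in m, angles in rad, forces in N, time in s.
With the tool pointing down it reaches from about 0.375 to 0.975 m from the base axis. Payload 3.8 kg.
Tool frame: the origin (TCP) lies at the very end of the fingers, on their centre line; the grasp point (between the pads) lies 19 mm behind it; z points along the fingers, y is the direction in which the jaws open and shut (so a half turn about z gives the same grasp; the last joint's range is limited). The gripper opens to 85 mm and grips with 20 to 120 N. Pads are 22 mm wide; open, the fingers measure 114 mm over their backs; the gripper's body (76 mm by 85 mm) begins 54 mm behind the grasp point. The pads swing forward as they close: fully open they stand 13 mm farther back than shut.
Start: joints at [1.142, 0.264, 1.604, -0, 1.274, -0.037], TCP at [0.258, 0.624, 0.231] pointing down, gripper open.
Joint ranges: [-2.63, 2.63], [-0.94, 2.18], [0.31, 2.57], [-1.31, 4.45], [0, 2.66], [-2.55, 2.55]. Speed limits (rad/s): [2.57, 2.57, 3.14, 3.14, 3.14, 3.14].

INTERFACE

Orientations are given as a rotation vector (axis times angle).
In Python, from workcell import bot, viewer gives the robot as it stands.
- The arm moves only by the tool jog_arm, never from a script. Its argument "motion" is a list of rows, each an object of numbers: "dx", "dy", "dz": the shift along the world's x, y, z in cm; "turn": the turn about the world's z in rad. A call has 1 to 12 rows; each row shifts and turns the commanded pose from where the row before left it; what a row does not reach is not made up. A row lasts 1/12 s, in which the tool goes at most 41.7 mm and 7.16 degrees, less where a joint would pass 70% of its speed; a pose out of reach is approached as far as the arm can. A call is refused whole if a number of a shift passes 4.17 or a number of a turn 0.125, either way. A call with a gripper value outside its range is refused whole. "fingers" is the finger opening in cm, from 0 to 8.54, set as the call begins (left out, the last holds). The fingers move at their own pace and stop on an object; "grip_force" is the grip in N (left out, the last holds). Time passes only in rows, so rows that do not move let the fingers close. It gives the time, the measured TCP pose, the force and the opening at its end, in the units of the state.
- bot.read_state(): the state, without advancing time (a new reading comes with each control period).
- viewer.read_camera(name): name is "scene" or "top"; returns (picture, depth): 480x640x3 uint8, red, green, blue; 480x640 float32, m along the optical axis (not along the pixel's ray), 0 where there is no reading.
- viewer.camera_info(name): a dict with "vertical_fov" (degrees; the focal length in pixels is half the picture's height over the tangent of half this angle, whatever the lens; pixels are square), "cx", "cy" (the principal point, pixels), "R" (3x3) and "t" (3): a world point X has camera coordinates R X + t. Camera axes: x right, y down, z forward; pixel columns grow to the right and rows downward; lengths in m; the calibration is good to about 2 mm. A picture is of the moment at which its call begins. camera_info takes no time and is no camera call.
- bot.finish_job(): hands the job in, once; it reports no verdict.
The state is a dict: "time": time; "q": joint angles; "joint_vel": joint speeds; "joint_torque": joint torques, N m; "tool_pos": TCP position; "tcp_rot": TCP orientation; "wrist_force": force on the tool from outside, world axes, zero at the start; "torque": the same for the moment, N m; "width": opening from 0.0 (shut) to 1.0 (fully open).
Only numpy, scipy, OpenCV 4.12 (cv2) and the standard library are available. Lean on these libraries where they do the work, as an engineer would, in place of code of your own. Each camera call takes 0.05 s, during which the arm holds its last target. There are 200 camera calls.

## Working session

There is one attempt and no reset: what is moved stays moved. The work goes in short steps, Python scripts to look and compute and a tool call to move; the robot and the scene stay as the last step left them, time stands still between calls to the robot, and variables do not carry over. Pictures are saved under pics/ and viewed, about 8 in all and at most 12, crops included, and the job is handed in when it is done.

Besides the shell and the picture viewer there is one more tool, called as a command line: name --argument value ..., lists and objects as JSON in quotes. jog_arm: Moves the arm, as the interface text tells. Its arguments: {"type":"object","properties":{"motion":{"type":"array"},"fingers":{"type":"number"},"grip_force":{"type":"number"}},"required":["motion"]}

```bash
mkdir -p pics
cat > h.py <<'E'
import numpy as np, cv2
from workcell import bot, viewer
def grab(n):
    im,d=viewer.read_camera(n); return im,d
def pts(n,d):
    c=viewer.camera_info(n); f=240/np.tan(np.radians(c["vertical_fov"])/2)
    v,u=np.mgrid[0:480,0:640]
    P=np.stack([(u-c["cx"])/f*d,(v-c["cy"])/f*d,d],-1)
    W=(P-np.array(c["t"]))@np.array(c["R"])
    W[d<=0]=np.nan
    return W
E
python3 - <<'E'
from h import *
for n in("top","scene"):
    im,d=grab(n); W=pts(n,d); np.savez("/tmp/%s.npz"%n,im=im,d=d,W=W)
    cv2.imwrite(f"pics/{n}0.png",im[:,:,::-1]); c=viewer.camera_info(n)
    print(n,c["vertical_fov"],-np.array(c["R"]).T@np.array(c["t"]))
print(bot.read_state())
E
```

```text
top 49.05356440847139 [0.35577187 0.13913778 1.10559377]
scene 49.91720188063486 [1.11342885 0.78291058 0.59037014]
{'time': 0.1, 'q': array([ 1.14210010e+00,  2.64724000e-01,  1.60522062e+00,  2.10029663e-05,
        1.27370675e+00, -3.68924110e-02]), 'joint_vel': array([ 9.82945604e-04, -3.69618308e-03, -1.93192932e-03, -4.49686109e-05,
       -1.75942005e-04,  9.18969630e-04]), 'joint_torque': array([ 1.19180284e-03, -5.16709507e+01, -3.68589520e+01,  4.81164011e-05,
        6.27531612e-03, -3.43360148e-05]), 'tool_pos': array([0.25747168, 0.62325904, 0.23006448]), 'tcp_rot': array([-0.61142794, -3.08101343,  0.00313884]), 'wrist_force': array([-0.31509693,  0.08119892, -0.12311734]), 'torque': array([ 0.01851217,  0.00674172, -0.0558086 ]), 'width': 1.0028233970290406}
```

View pics/top0.png

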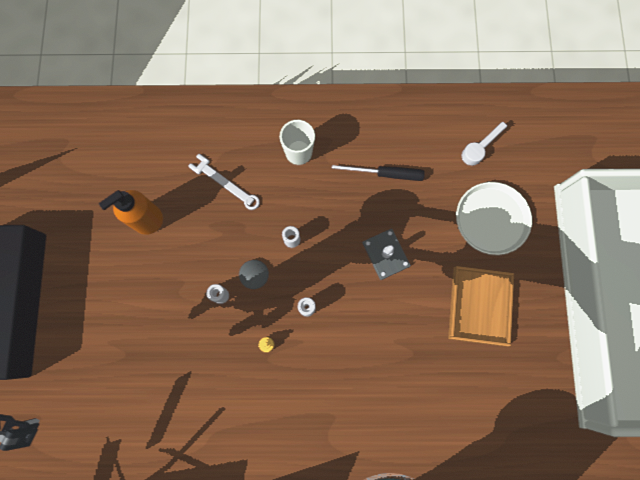

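View pics/scene0.png

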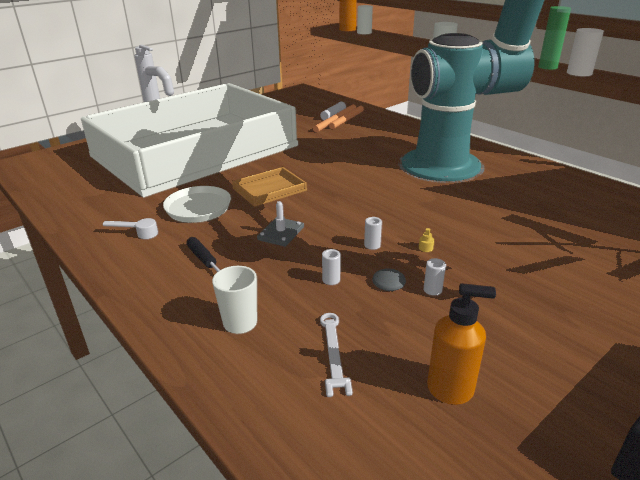

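Top view: sleeves at (291,237), (217,294), (307,307). The gauge is at (387,255), the dish at (494,218) and the tray at (483,306). Next I measure them.

Run:
```python
from h import *
T=np.load("/tmp/top.npz");S=np.load("/tmp/scene.npz")
def near(W,xy,r,z0,z1):
    m=(np.hypot(W[...,0]-xy[0],W[...,1]-xy[1])<r)&(W[...,2]>z0)&(W[...,2]<z1); return W[m]
def circ(p):
    return cv2.minEnclosingCircle((p[:,:2]*1000).astype(np.float32))
for nm,px in dict(A=(291,237),B=(217,294),C=(307,307),gauge=(387,255)).items():
    for n,Z in(("top",T),("scene",S)):
        W=Z["W"]; c=np.nanmean(T["W"][px[1]-6:px[1]+7,px[0]-6:px[0]+7].reshape(-1,3),0)
        if nm=="gauge":
            p=near(W,c,.06,.02,.09);q=near(W,c,.025,.06,.09)
            print(nm,n,circ(p),circ(q),q.mean(0),len(q),p[:,2].max())
            b=near(W,c,.08,.008,.016);print(' base',cv2.minAreaRect((b[:,:2]*1000).astype(np.float32)),np.median(b[:,2]))
        else:
            p=near(W,c,.03,.05,.07);q=near(W,c,.03,.015,.07);print(nm,n,circ(p),p[:,2].max(),len(p),'all',circ(q))
for nm,px,h0,h1,r in(("dish",(494,218),.012,.03,.1),("tray",(483,306),.014,.03,.11)):
    for n,Z in(("top",T),("scene",S)):
        W=Z["W"];c=T["W"][px[1],px[0]]
        p=near(W,c,r,h0,h1);print(nm,n,c,circ(p),cv2.minAreaRect((p[:,:2]*1000).astype(np.float32)))
for px in((254,273),(266,344),(250,203),(335,169),(298,143),(138,212),(20,433),(2,300),(40,300),(560,300)):
    print(px,T["W"][px[1],px[0]].round(3))
```

```text
A top ((583.630615234375, 192.62347412109375), 17.249359130859375) 0.06547490293704922 146 all ((583.6452026367188, 192.7386932373047), 17.2640438079834)
A scene ((582.7457885742188, 193.7181396484375), 18.57068634033203) 0.06312996216005917 214 all ((583.6458740234375, 193.60971069335938), 18.929641723632812)
B top ((465.1644287109375, 342.2598571777344), 17.486589431762695) 0.06466689309699533 196 all ((465.6794128417969, 342.1398620605469), 17.575471878051758)
B scene ((465.8948669433594, 342.71392822265625), 18.428741455078125) 0.06370000767768169 249 all ((465.66400146484375, 343.6535949707031), 19.065073013305664)
C top ((438.2379455566406, 160.75869750976562), 17.09385108947754) 0.0651015762296146 207 all ((438.1956481933594, 161.00021362304688), 17.1205997467041)
C scene ((437.7054443359375, 163.59120178222656), 17.776681900024414) 0.06270393687936648 176 all ((438.3638000488281, 163.8591766357422), 18.302642822265625)
gauge top ((550.9971313476562, 13.124173164367676), 28.043977737426758) ((550.6337280273438, -6.432404041290283), 7.065523147583008) [ 0.54949688 -0.00578796  
[... 934 characters left out ...]
 0.00583984] ((449.6008605957031, -199.5716094970703), 101.30047607421875) ((457.500244140625, -201.41770935058594), (122.0992202758789, 184.8985595703125), 82.15718841552734)
tray scene [ 0.43961751 -0.20392404  0.00583984] ((448.72918701171875, -199.6285858154297), 100.88533020019531) ((456.5719299316406, -197.7944793701172), (126.13679504394531, 186.4062957763672), 83.0045166015625)
(254, 273) [0.509 0.271 0.021]
(266, 344) [0.364 0.242 0.043]
(250, 203) [0.663 0.284 0.009]
(335, 169) [ 0.743  0.099 -0.001]
(298, 143) [0.803 0.18  0.003]
(138, 212) [0.616 0.487 0.117]
(20, 433) [0.242 0.557 0.33 ]
(2, 300) [0.449 0.748 0.092]
(40, 300) [0.457 0.721 0.003]
(560, 300) [ 0.452 -0.367 -0.001]
```

jog_arm --motion '[{"dx": 2.08, "dy": -2.8, "dz": -1.0}, {"dx": 2.08, "dy": -2.8, "dz": -1.0}, {"dx": 2.08, "dy": -2.8, "dz": -1.0}, {"dx": 2.08, "dy": -2.8, "dz": -1.0}, {"dx": 2.08, "dy": -2.8, "dz": -1.0}, {"dx": 2.08, "dy": -2.8, "dz": -1.0}, {"dx": 2.08, "dy": -2.8, "dz": -1.0}, {"dx": 2.08, "dy": -2.8, "dz": -1.0}, {"dx": 2.08, "dy": -2.8, "dz": -1.0}, {"dx": 2.08, "dy": -2.8, "dz": -1.0}, {}, {}]'

```text
validation failed for argument at $.mo...
```

Run:
```python
import numpy as np,cv2
T=np.load("/tmp/top.npz");W=T["W"];im=T["im"]
# tray by image region: rim points (z .014-.03) left of dish
v,u=np.mgrid[0:480,0:640]
m=(u>440)&(u<525)&(v>260)&(v<352)&(W[...,2]>.014)&(W[...,2]<.03)
p=W[m];print(cv2.minAreaRect((p[:,:2]*1000).astype(np.float32)))
```

```text
((440.5523681640625, -199.13888549804688), (122.28781127929688, 150.44293212890625), 82.37460327148438)
```

jog_arm --motion '[{"dx": 2.08, "dy": -2.8, "dz": -1.0, "turn": 0}, {"dx": 2.08, "dy": -2.8, "dz": -1.0, "turn": 0}, {"dx": 2.08, "dy": -2.8, "dz": -1.0, "turn": 0}, {"dx": 2.08, "dy": -2.8, "dz": -1.0, "turn": 0}, {"dx": 2.08, "dy": -2.8, "dz": -1.0, "turn": 0}, {"dx": 2.08, "dy": -2.8, "dz": -1.0, "turn": 0}, {"dx": 2.08, "dy": -2.8, "dz": -1.0, "turn": 0}, {"dx": 2.08, "dy": -2.8, "dz": -1.0, "turn": 0}, {"dx": 2.08, "dy": -2.8, "dz": -1.0, "turn": 0}, {"dx": 2.08, "dy": -2.8, "dz": -1.0, "turn": 0}, {"dx": 0, "dy": 0, "dz": 0, "turn": 0}, {"dx": 0, "dy": 0, "dz": 0, "turn": 0}]'

```text
time: 1.1
tool_pos: [0.4659, 0.3417, 0.1299]
tcp_rot: [-0.617, -3.078, 0.003]
wrist_force: [0.2, 0.2, -0.0]
width: 1.003
```

jog_arm --motion '[{"dx": 0, "dy": 0.1, "dz": -3.5, "turn": 0}, {"dx": 0, "dy": 0, "dz": -3.5, "turn": 0}, {"dx": 0, "dy": 0, "dz": -2.0, "turn": 0}, {"dx": 0, "dy": 0, "dz": -1.5, "turn": 0}, {"dx": 0, "dy": 0, "dz": 0, "turn": 0}, {"dx": 0, "dy": 0, "dz": 0, "turn": 0}]'

```text
time: 1.6
tool_pos: [0.4645, 0.3454, 0.0256]
tcp_rot: [-0.609, -3.08, 0.002]
wrist_force: [0.2, -0.6, 0.4]
width: 1.001
```

jog_arm --motion '[{"dx": 0, "dy": 0, "dz": 0, "turn": 0}, {"dx": 0, "dy": 0, "dz": 0, "turn": 0}, {"dx": 0, "dy": 0, "dz": 0, "turn": 0}, {"dx": 0, "dy": 0, "dz": 0, "turn": 0}, {"dx": 0, "dy": 0, "dz": 0, "turn": 0}, {"dx": 0, "dy": 0, "dz": 0, "turn": 0}, {"dx": 0, "dy": 0, "dz": 0, "turn": 0}, {"dx": 0, "dy": 0, "dz": 0, "turn": 0}]' --fingers 2.8 --grip_force 40

```text
time: 2.27
tool_pos: [0.4663, 0.3451, 0.0277]
tcp_rot: [0.612, 3.081, 0.001]
wrist_force: [-2.9, -1.3, 5.2]
width: 0.392
```

jog_arm --motion '[{"dx": 0, "dy": 0, "dz": 1.5, "turn": 0}, {"dx": 0, "dy": 0, "dz": 3.5, "turn": 0}, {"dx": 0, "dy": 0, "dz": 4.0, "turn": 0}, {"dx": 0, "dy": 0, "dz": 4.0, "turn": 0}, {"dx": 0, "dy": 0, "dz": 0, "turn": 0}]'

```text
time: 2.68
tool_pos: [0.4707, 0.3482, 0.1661]
tcp_rot: [0.61, 3.071, 0.018]
wrist_force: [1.5, 1.2, -2.1]
width: 0.386
```

jog_arm --motion '[{"dx": 0.85, "dy": -3.5, "dz": 0, "turn": 0}, {"dx": 0.85, "dy": -3.5, "dz": 0, "turn": 0}, {"dx": 0.85, "dy": -3.5, "dz": 0, "turn": 0}, {"dx": 0.85, "dy": -3.5, "dz": 0, "turn": 0}, {"dx": 0.85, "dy": -3.5, "dz": 0, "turn": 0}, {"dx": 0.85, "dy": -3.5, "dz": 0, "turn": 0}, {"dx": 0.85, "dy": -3.5, "dz": 0, "turn": 0}, {"dx": 0.85, "dy": -3.5, "dz": 0, "turn": 0}, {"dx": 0.85, "dy": -3.5, "dz": 0, "turn": 0}, {"dx": 0.85, "dy": -3.5, "dz": 0, "turn": 0}, {"dx": 0, "dy": 0, "dz": 0, "turn": 0}, {"dx": 0, "dy": 0, "dz": 0, "turn": 0}]'

```text
time: 3.68
tool_pos: [0.5505, -0.0072, 0.1556]
tcp_rot: [-0.618, -3.079, 0.0]
wrist_force: [-0.3, -0.1, -2.5]
width: 0.388
```

```bash
cat >> h.py <<'E'
def shot(n,tag):
    im,d=grab(n); W=pts(n,d); np.savez("/tmp/%s.npz"%tag,im=im,W=W)
    cv2.imwrite(f"pics/{tag}.png",im[:,:,::-1]); return im,W
def st():
    s=bot.read_state(); print("t",s["time"],s["tool_pos"].round(4),s["wrist_force"].round(1),round(s["width"],3)); return s
E
python3 - <<'E'
from h import *
s=st(); im,W=shot("scene","s1"); p=s["tool_pos"]
c=viewer.camera_info("scene");f=240/np.tan(np.radians(c["vertical_fov"])/2)
X=np.array(c["R"])@np.array([.551,-.005,.1])+np.array(c["t"]);u,v=(X[:2]/X[2]*f+[c["cx"],c["cy"]]).astype(int);print(u,v)
cv2.imwrite("pics/s1c.png",cv2.resize(im[max(v-110,0):v+90,u-100:u+100,::-1],None,fx=3,fy=3))
E
```

```text
t 3.6833 [ 0.5505 -0.0072  0.1556] [-0.3 -0.1 -2.5] 0.388
277 192
```

View pics/s1c.png

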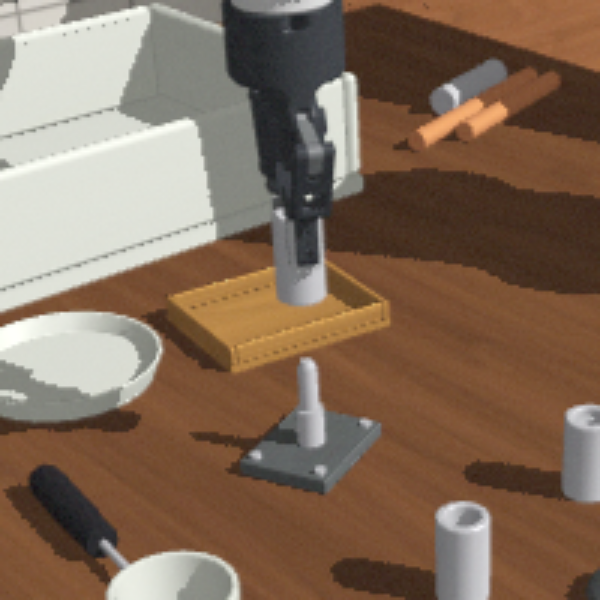

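The picture shows the sleeve held upright above the pin: sleeve bottom at about (301,300) in the crop, pin tip at (308,360). I'll get the offset by fitting fixed-radius circles to the depth points.

```bash
cat >> h.py <<'E'
from scipy.optimize import least_squares
def cfit(W,c,r,z0,z1,win):
    m=(np.hypot(W[...,0]-c[0],W[...,1]-c[1])<win)&(W[...,2]>z0)&(W[...,2]<z1); p=W[m]
    f=lambda a:np.hypot(p[:,0]-a[0],p[:,1]-a[1])-r
    o=least_squares(f,c,loss="soft_l1",f_scale=.001); return o.x.round(4),len(p),np.std(f(o.x)).round(4)
E
python3 - <<'E'
from h import *
W=np.load("/tmp/s1.npz")["W"];W0=np.load("/tmp/scene.npz")["W"]
g=(.551,-.005)
for nm,w in(("now",W),("before",W0)):
    print(nm,"pin lo",cfit(w,g,.00975,.016,.039,.025),"pin hi",cfit(w,g,.007,.042,.07,.025))
m=(np.hypot(W[...,0]-.551,W[...,1]+.005)<.03)&(W[...,2]>.09)
print("zmin",np.sort(W[m][:,2])[:5])
for z in(.125,.133,.14): print(z,cfit(W,(.551,-.007),.017,z,z+.01,.03))
im,Wt=shot("top","t1")
for w,n in((W0,"scene"),): print([cfit(w,c,.017,.01,.058,.03) for c in((.5835,.193),(.4655,.343),(.438,.162))])
E
```

```text
now pin lo (array([ 0.549 , -0.0059]), 86, np.float64(0.0014)) pin hi (array([ 0.5494, -0.006 ]), 75, np.float64(0.0014))
before pin lo (array([ 0.5492, -0.0065]), 85, np.float64(0.0018)) pin hi (array([ 0.5491, -0.0061]), 77, np.float64(0.0015))
zmin [0.12784712 0.1282452  0.12863791 0.12893249 0.12904082]
0.125 (array([ 0.5487, -0.0069]), 45, np.float64(0.0015))
0.133 (array([ 0.549 , -0.0065]), 77, np.float64(0.0014))
0.14 (array([ 0.5492, -0.0067]), 77, np.float64(0.0014))
[(array([0.5823, 0.194 ]), 425, np.float64(0.002)), (array([0.464 , 0.3432]), 473, np.float64(0.0026)), (array([0.4367, 0.1618]), 370, np.float64(0.0028))]
```

jog_arm --motion '[{"dx": 0, "dy": 0.05, "dz": -2.5, "turn": 0}, {"dx": 0, "dy": 0, "dz": -2.0, "turn": 0}, {"dx": 0, "dy": 0, "dz": -0.7, "turn": 0}, {"dx": 0, "dy": 0, "dz": -0.3, "turn": 0}, {"dx": 0, "dy": 0, "dz": -0.3, "turn": 0}, {"dx": 0, "dy": 0, "dz": 0, "turn": 0}]'

```text
time: 4.28
tool_pos: [0.551, -0.004, 0.0985]
tcp_rot: [0.61, 3.081, 0.0]
wrist_force: [0.4, -0.3, -3.5]
width: 0.391
```

jog_arm --motion '[{"dx": 0, "dy": 0, "dz": -0.2, "turn": 0}, {"dx": 0, "dy": 0, "dz": 0, "turn": 0}]'

```text
time: 4.45
tool_pos: [0.5515, -0.0045, 0.0971]
tcp_rot: [0.611, 3.08, 0.0]
wrist_force: [-0.3, 0.6, -3.5]
width: 0.389
```

jog_arm --motion '[{"dx": 0, "dy": 0, "dz": -0.2, "turn": 0}, {"dx": 0, "dy": 0, "dz": -0.2, "turn": 0}, {"dx": 0, "dy": 0, "dz": 0, "turn": 0}]'

```text
time: 4.7
tool_pos: [0.551, -0.0052, 0.0924]
tcp_rot: [0.611, 3.081, -0.001]
wrist_force: [0.8, -2.5, -3.8]
width: 0.386
```

jog_arm --motion '[{"dx": 0, "dy": 0, "dz": -0.3, "turn": 0}, {"dx": 0, "dy": 0, "dz": -0.3, "turn": 0}, {"dx": 0, "dy": 0, "dz": 0, "turn": 0}]'

```text
time: 4.95
tool_pos: [0.5506, -0.0052, 0.0857]
tcp_rot: [-0.611, -3.081, 0.001]
wrist_force: [0.4, -3.3, -3.7]
width: 0.387
```

jog_arm --motion '[{"dx": 0, "dy": -0.1, "dz": 0, "turn": 0}, {"dx": 0, "dy": 0, "dz": -0.5, "turn": 0}, {"dx": 0, "dy": 0, "dz": -0.4, "turn": 0}, {"dx": 0, "dy": 0, "dz": -0.4, "turn": 0}, {"dx": 0, "dy": 0, "dz": 0, "turn": 0}]'

```text
time: 5.37
tool_pos: [0.5503, -0.0055, 0.0721]
tcp_rot: [-0.611, -3.081, -0.0]
wrist_force: [1.3, -1.9, -4.1]
width: 0.39
```

jog_arm --motion '[{"dx": 0, "dy": -0.05, "dz": 0, "turn": 0}, {"dx": 0, "dy": 0, "dz": -0.3, "turn": 0}, {"dx": 0, "dy": 0, "dz": -0.2, "turn": 0}, {"dx": 0, "dy": 0, "dz": 0, "turn": 0}]'

```text
time: 5.7
tool_pos: [0.5502, -0.0059, 0.0677]
tcp_rot: [-0.611, -3.08, -0.0]
wrist_force: [-0.2, 0.0, -2.9]
width: 0.386
```

jog_arm --motion '[{"dx": 0, "dy": 0, "dz": -0.2, "turn": 0}, {"dx": 0, "dy": 0, "dz": -0.2, "turn": 0}, {"dx": 0, "dy": 0, "dz": 0, "turn": 0}]'

```text
time: 5.95
tool_pos: [0.5504, -0.0061, 0.0638]
tcp_rot: [-0.611, -3.081, 0.0]
wrist_force: [0.5, -0.3, -3.4]
width: 0.387
```

jog_arm --motion '[{"dx": 0, "dy": 0, "dz": -0.2, "turn": 0}, {"dx": 0, "dy": 0, "dz": -0.1, "turn": 0}, {"dx": 0, "dy": 0, "dz": 0, "turn": 0}]'

```text
time: 6.2
tool_pos: [0.5509, -0.0062, 0.0617]
tcp_rot: [0.611, 3.081, 0.0]
wrist_force: [-1.9, -0.1, 0.1]
width: 0.388
```

jog_arm --motion '[{"dx": 0, "dy": 0, "dz": -0.15, "turn": 0}, {"dx": 0, "dy": 0, "dz": 0, "turn": 0}, {"dx": 0, "dy": 0, "dz": 0, "turn": 0}]'

```text
time: 6.45
tool_pos: [0.5512, -0.0062, 0.0616]
tcp_rot: [0.611, 3.081, -0.0]
wrist_force: [-3.4, 0.2, 8.5]
width: 0.389
```

Run:
```python
from h import *
st();im,W=shot("scene","s2")
for z in(.036,.042): print(cfit(W,(.549,-.006),.017,z,z+.012,.03))
m=(np.hypot(W[...,0]-.549,W[...,1]+.006)<.019)&(np.hypot(W[...,0]-.549,W[...,1]+.006)>.0145)
h=np.histogram(W[m][:,2],bins=np.arange(0,.12,.004));print(list(zip(h[1].round(3),h[0])))
```

```text
t 6.45 [ 0.5512 -0.0062  0.0616] [-3.4  0.2  8.5] 0.389
(array([ 0.5495, -0.0058]), 80, np.float64(0.0013))
(array([ 0.5495, -0.0056]), 78, np.float64(0.0013))
[(np.float64(0.0), np.int64(0)), (np.float64(0.004), np.int64(0)), (np.float64(0.008), np.int64(14)), (np.float64(0.012), np.int64(30)), (np.float64(0.016), np.int64(0)), (np.float64(0.02), np.int64(0)), (np.float64(0.024), np.int64(0)), (np.float64(0.028), np.int64(0)), (np.float64(0.032), np.int64(6)), (np.float64(0.036), np.int64(24)), (np.float64(0.04), np.int64(23)), (np.float64(0.044), np.int64(27)), (np.float64(0.048), np.int64(19)), (np.float64(0.052), np.int64(23)), (np.float64(0.056), np.int64(12)), (np.float64(0.06), np.int64(8)), (np.float64(0.064), np.int64(6)), (np.float64(0.068), np.int64(6)), (np.float64(0.072), np.int64(7)), (np.float64(0.076), np.int64(8)), (np.float64(0.08), np.int64(8)), (np.float64(0.084), np.int64(6)), (np.float64(0.088), np.int64(5)), (np.float64(0.092), np.int64(11)), (np.float64(0.096), np.int64(8)), (np.float64(0.1), np.int64(1)), (np.float64(0.104), np.int64(1)), (np.float64(0.108), np.int64(1)), (np.float64(0.112), np.int64(1))]
```

jog_arm --motion '[{"dx": 0, "dy": 0, "dz": 1.0, "turn": 0}, {"dx": 0, "dy": 0, "dz": 2.5, "turn": 0}, {"dx": 0, "dy": 0, "dz": 3.0, "turn": 0}, {"dx": 0, "dy": 0, "dz": 1.0, "turn": 0}, {"dx": -1.84, "dy": -3.24, "dz": 0, "turn": 0}, {"dx": -1.84, "dy": -3.24, "dz": 0, "turn": 0}, {"dx": -1.84, "dy": -3.24, "dz": 0, "turn": 0}, {"dx": -1.84, "dy": -3.24, "dz": 0, "turn": 0}, {"dx": -1.84, "dy": -3.24, "dz": 0, "turn": 0}, {"dx": -1.84, "dy": -3.24, "dz": 0, "turn": 0}, {"dx": 0, "dy": 0, "dz": -2.0, "turn": 0}, {"dx": 0, "dy": 0, "dz": -2.0, "turn": 0}]'

```text
time: 7.5
tool_pos: [0.4407, -0.2034, 0.0957]
tcp_rot: [0.618, 3.076, -0.002]
wrist_force: [0.2, 0.4, -3.1]
width: 0.386
```

jog_arm --motion '[{"dx": 0, "dy": 0, "dz": -2.0, "turn": 0}, {"dx": 0, "dy": 0, "dz": -2.0, "turn": 0}, {"dx": 0, "dy": 0, "dz": -1.2, "turn": 0}, {"dx": 0, "dy": 0, "dz": 0, "turn": 0}, {"dx": 0, "dy": 0, "dz": 0, "turn": 0}]'

```text
time: 7.92
tool_pos: [0.4394, -0.2001, 0.0419]
tcp_rot: [-0.611, -3.079, -0.001]
wrist_force: [0.2, 0.1, -3.1]
width: 0.384
```

jog_arm --motion '[{"dx": 0, "dy": 0, "dz": -0.4, "turn": 0}, {"dx": 0, "dy": 0, "dz": -0.2, "turn": 0}, {"dx": 0, "dy": 0, "dz": -0.15, "turn": 0}, {"dx": 0, "dy": 0, "dz": 0, "turn": 0}]'

```text
time: 8.25
tool_pos: [0.4407, -0.2007, 0.0357]
tcp_rot: [0.611, 3.081, -0.0]
wrist_force: [0.1, -0.3, -3.0]
width: 0.389
```

jog_arm --motion '[{"dx": 0, "dy": 0, "dz": -0.15, "turn": 0}, {"dx": 0, "dy": 0, "dz": -0.1, "turn": 0}, {"dx": 0, "dy": 0, "dz": 0, "turn": 0}]'

```text
time: 8.5
tool_pos: [0.441, -0.2009, 0.0338]
tcp_rot: [0.611, 3.081, -0.0]
wrist_force: [-1.7, 0.8, 2.9]
width: 0.389
```

jog_arm --motion '[{"dx": 0, "dy": 0, "dz": 0, "turn": 0}, {"dx": 0, "dy": 0, "dz": 0, "turn": 0}, {"dx": 0, "dy": 0, "dz": 0, "turn": 0}, {"dx": 0, "dy": 0, "dz": 0, "turn": 0}, {"dx": 0, "dy": 0, "dz": 0, "turn": 0}, {"dx": 0, "dy": 0, "dz": 0, "turn": 0}, {"dx": 0, "dy": 0, "dz": 2.0, "turn": 0}, {"dx": 0, "dy": 0, "dz": 3.5, "turn": 0}, {"dx": 0, "dy": 0, "dz": 3.5, "turn": 0}, {"dx": 0, "dy": 0, "dz": 3.0, "turn": 0}]' --fingers 7.5

```text
time: 9.33
tool_pos: [0.4403, -0.2005, 0.1545]
tcp_rot: [0.611, 3.081, -0.0]
wrist_force: [1.2, -0.8, 0.2]
width: 0.879
```

jog_arm --motion '[{"dx": -0.03, "dy": 3.62, "dz": 0, "turn": 0}, {"dx": -0.03, "dy": 3.62, "dz": 0, "turn": 0}, {"dx": -0.03, "dy": 3.62, "dz": 0, "turn": 0}, {"dx": -0.03, "dy": 3.62, "dz": 0, "turn": 0}, {"dx": -0.03, "dy": 3.62, "dz": 0, "turn": 0}, {"dx": -0.03, "dy": 3.62, "dz": 0, "turn": 0}, {"dx": -0.03, "dy": 3.62, "dz": 0, "turn": 0}, {"dx": -0.03, "dy": 3.62, "dz": 0, "turn": 0}, {"dx": -0.03, "dy": 3.62, "dz": 0, "turn": 0}, {"dx": -0.03, "dy": 3.62, "dz": 0, "turn": 0}, {"dx": 0, "dy": 0, "dz": 0, "turn": 0}, {"dx": 0, "dy": 0, "dz": 0, "turn": 0}]'

```text
time: 10.33
tool_pos: [0.437, 0.163, 0.1528]
tcp_rot: [-0.605, -3.083, 0.0]
wrist_force: [0.2, -1.1, -1.1]
width: 0.88
```

Run:
```python
from h import *
s=st();im,W=shot("scene","s3")
print("tray",cfit(W,(.4395,-.2),.017,.02,.055,.03)); m=(np.hypot(W[...,0]-.4395,W[...,1]+.2)<.022)
print(np.sort(W[m][:,2])[-4:])
print("C",cfit(W,(.437,.162),.017,.01,.058,.03))
cv2.imwrite("pics/s3c.png",cv2.resize(im[120:280,180:420,::-1],None,fx=3,fy=3))
```

```text
t 10.3333 [0.437  0.163  0.1528] [ 0.2 -1.1 -1.1] 0.88
tray (array([ 0.4394, -0.2   ]), 173, np.float64(0.0019))
[0.06718315 0.06728272 0.0676395  0.06771268]
C (array([0.4365, 0.1619]), 370, np.float64(0.0027))
```

View pics/s3c.png

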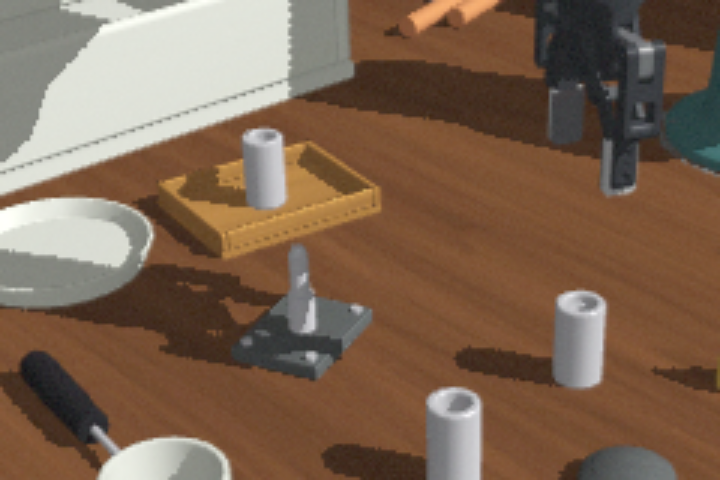

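Sleeve 1 stands upright in the tray, at (264,168) in the crop. Next I pick sleeve C.

jog_arm --motion '[{"dx": 0, "dy": 0, "dz": -3.5, "turn": 0}, {"dx": 0, "dy": 0, "dz": -3.5, "turn": 0}, {"dx": 0, "dy": 0, "dz": -3.5, "turn": 0}, {"dx": 0, "dy": 0, "dz": -1.5, "turn": 0}, {"dx": 0, "dy": 0, "dz": -0.6, "turn": 0}, {"dx": 0, "dy": 0, "dz": 0, "turn": 0}, {"dx": 0, "dy": 0, "dz": 0, "turn": 0}]'

```text
time: 10.97
tool_pos: [0.4381, 0.1607, 0.0274]
tcp_rot: [0.614, 3.08, 0.0]
wrist_force: [0.7, -0.0, 0.9]
width: 0.879
```

jog_arm --motion '[{"dx": 0, "dy": 0, "dz": 0, "turn": 0}, {"dx": 0, "dy": 0, "dz": 0, "turn": 0}, {"dx": 0, "dy": 0, "dz": 0, "turn": 0}, {"dx": 0, "dy": 0, "dz": 0, "turn": 0}, {"dx": 0, "dy": 0, "dz": 0, "turn": 0}, {"dx": 0, "dy": 0, "dz": 0, "turn": 0}, {"dx": 0, "dy": 0, "dz": 0, "turn": 0}, {"dx": 0, "dy": 0, "dz": 0, "turn": 0}]' --fingers 2.8 --grip_force 40

```text
time: 11.63
tool_pos: [0.4386, 0.1618, 0.0283]
tcp_rot: [0.61, 3.079, 0.001]
wrist_force: [-0.8, -1.3, 6.8]
width: 0.382
```

jog_arm --motion '[{"dx": 0, "dy": 0, "dz": 1.5, "turn": 0}, {"dx": 0, "dy": 0, "dz": 3.5, "turn": 0}, {"dx": 0, "dy": 0, "dz": 4.0, "turn": 0}, {"dx": 0, "dy": 0, "dz": 4.0, "turn": 0}, {"dx": 1.87, "dy": -2.8, "dz": 0, "turn": 0}, {"dx": 1.87, "dy": -2.8, "dz": 0, "turn": 0}, {"dx": 1.87, "dy": -2.8, "dz": 0, "turn": 0}, {"dx": 1.87, "dy": -2.8, "dz": 0, "turn": 0}, {"dx": 1.87, "dy": -2.8, "dz": 0, "turn": 0}, {"dx": 1.87, "dy": -2.8, "dz": 0, "turn": 0}, {"dx": 0, "dy": 0, "dz": 0, "turn": 0}, {"dx": 0, "dy": 0, "dz": 0, "turn": 0}]'

```text
time: 12.63
tool_pos: [0.5496, -0.0079, 0.156]
tcp_rot: [-0.616, -3.079, 0.0]
wrist_force: [-0.4, 0.3, -4.9]
width: 0.381
```

jog_arm --motion '[{"dx": 0, "dy": 0, "dz": 0, "turn": 0}, {"dx": 0, "dy": 0, "dz": 0, "turn": 0}, {"dx": 0, "dy": 0, "dz": 0, "turn": 0}]'

```text
time: 12.88
tool_pos: [0.5486, -0.0055, 0.1563]
tcp_rot: [-0.609, -3.081, -0.0]
wrist_force: [-0.2, 0.4, -3.3]
width: 0.378
```

```bash
cat > hov.py <<'E'
from h import *
import sys
s=st();im,W=shot("scene",sys.argv[1])
g=(.5492,-.0061)
print("pin",cfit(W,g,.00975,.016,.039,.025),cfit(W,g,.007,.042,.07,.025))
m=(np.hypot(W[...,0]-.551,W[...,1]+.005)<.03)&(W[...,2]>.09)
z0=np.sort(W[m][:,2])[2];print("zmin",z0)
for z in(.125,.133,.14): print(z,cfit(W,(.551,-.006),.017,z,z+.01,.03))
E
python3 hov.py s4
```

```text
t 12.8833 [ 0.5486 -0.0055  0.1563] [-0.2  0.4 -3.3] 0.378
pin (array([ 0.5496, -0.0065]), 83, np.float64(0.0014)) (array([ 0.5491, -0.0063]), 75, np.float64(0.0016))
zmin 0.1286546516354609
0.125 (array([ 0.5459, -0.0054]), 46, np.float64(0.0013))
0.133 (array([ 0.5465, -0.0049]), 71, np.float64(0.0014))
0.14 (array([ 0.5465, -0.0049]), 77, np.float64(0.0013))
```

jog_arm --motion '[{"dx": 0.27, "dy": -0.1, "dz": -1.5, "turn": 0}, {"dx": 0, "dy": 0, "dz": -2.5, "turn": 0}, {"dx": 0, "dy": 0, "dz": -0.8, "turn": 0}, {"dx": 0, "dy": 0, "dz": -0.4, "turn": 0}, {"dx": 0, "dy": 0, "dz": -0.2, "turn": 0}, {"dx": 0, "dy": 0, "dz": 0, "turn": 0}, {"dx": 0, "dy": 0, "dz": 0, "turn": 0}]'

```text
time: 13.52
tool_pos: [0.5531, -0.0075, 0.1039]
tcp_rot: [0.611, 3.08, 0.0]
wrist_force: [0.3, 0.1, -3.5]
width: 0.384
```

jog_arm --motion '[{"dx": 0, "dy": 0, "dz": -0.2, "turn": 0}, {"dx": 0, "dy": 0, "dz": 0, "turn": 0}]'

```text
time: 13.68
tool_pos: [0.5528, -0.0076, 0.1015]
tcp_rot: [0.611, 3.08, 0.0]
wrist_force: [-0.7, -0.6, -3.2]
width: 0.38
```

jog_arm --motion '[{"dx": 0, "dy": 0, "dz": -0.15, "turn": 0}, {"dx": 0, "dy": 0, "dz": 0, "turn": 0}]'

```text
time: 13.85
tool_pos: [0.5523, -0.0076, 0.0994]
tcp_rot: [0.612, 3.081, 0.0]
wrist_force: [-0.4, 0.7, -3.8]
width: 0.377
```

jog_arm --motion '[{"dx": 0, "dy": 0, "dz": -0.15, "turn": 0}, {"dx": 0, "dy": 0, "dz": 0, "turn": 0}]'

```text
time: 14.02
tool_pos: [0.5521, -0.0074, 0.0977]
tcp_rot: [-0.612, -3.081, -0.0]
wrist_force: [-1.2, 1.3, -2.3]
width: 0.376
```

jog_arm --motion '[{"dx": 0, "dy": 0, "dz": -0.15, "turn": 0}, {"dx": 0, "dy": 0, "dz": 0, "turn": 0}]'

```text
time: 14.18
tool_pos: [0.552, -0.0072, 0.0965]
tcp_rot: [-0.612, -3.081, -0.001]
wrist_force: [-1.2, 1.4, 0.5]
width: 0.379
```

jog_arm --motion '[{"dx": -0.08, "dy": 0.08, "dz": 0, "turn": 0}, {"dx": 0, "dy": 0, "dz": -0.1, "turn": 0}, {"dx": 0, "dy": 0, "dz": 0, "turn": 0}, {"dx": 0, "dy": 0, "dz": 0, "turn": 0}]'

```text
time: 14.52
tool_pos: [0.5516, -0.0068, 0.0957]
tcp_rot: [0.611, 3.081, -0.0]
wrist_force: [-2.0, 0.5, 2.9]
width: 0.378
```

Run:
```python
from h import *
st();im,W=shot("scene","s5")
for z in(.07,.08): print(cfit(W,(.549,-.006),.017,z,z+.01,.03))
m=(np.hypot(W[...,0]-.549,W[...,1]+.006)<.019)&(np.hypot(W[...,0]-.549,W[...,1]+.006)>.0145)
print(np.histogram(W[m][:,2],bins=np.arange(.05,.12,.002)))
```

```text
t 14.5167 [ 0.5516 -0.0068  0.0957] [-2.   0.5  2.9] 0.378
(array([ 0.5494, -0.0058]), 68, np.float64(0.0015))
(array([ 0.5494, -0.0063]), 66, np.float64(0.0013))
(array([ 0,  0,  0,  0,  0,  0,  0,  0,  1,  7, 10,  8, 11, 14, 16, 13,  8,
       15,  8, 15,  9,  8,  4,  7,  4,  6,  3,  5,  5,  3,  4,  3,  3,  3]), array([0.05 , 0.052, 0.054, 0.056, 0.058, 0.06 , 0.062, 0.064, 0.066,
       0.068, 0.07 , 0.072, 0.074, 0.076, 0.078, 0.08 , 0.082, 0.084,
       0.086, 0.088, 0.09 , 0.092, 0.094, 0.096, 0.098, 0.1  , 0.102,
       0.104, 0.106, 0.108, 0.11 , 0.112, 0.114, 0.116, 0.118]))
```

jog_arm --motion '[{"dx": 0, "dy": 0, "dz": 1.5, "turn": 0}, {"dx": 0, "dy": 0, "dz": 2.5, "turn": 0}, {"dx": 1.5, "dy": -3.46, "dz": 0, "turn": 0}, {"dx": 1.5, "dy": -3.46, "dz": 0, "turn": 0}, {"dx": 1.5, "dy": -3.46, "dz": 0, "turn": 0}, {"dx": 1.5, "dy": -3.46, "dz": 0, "turn": 0}, {"dx": 1.5, "dy": -3.46, "dz": 0, "turn": 0}, {"dx": 1.5, "dy": -3.46, "dz": 0, "turn": 0}, {"dx": 1.5, "dy": -3.46, "dz": 0, "turn": 0}, {"dx": 0, "dy": 0, "dz": -2.0, "turn": 0}, {"dx": 0, "dy": 0, "dz": -2.5, "turn": 0}, {"dx": 0, "dy": 0, "dz": -2.0, "turn": 0}]'

```text
time: 15.57
tool_pos: [0.6563, -0.2504, 0.068]
tcp_rot: [-0.614, -3.081, 0.0]
wrist_force: [0.1, 0.9, -4.9]
width: 0.38
```

jog_arm --motion '[{"dx": 0, "dy": 0, "dz": -2.0, "turn": 0}, {"dx": 0, "dy": 0, "dz": -0.7, "turn": 0}, {"dx": 0, "dy": 0, "dz": -0.3, "turn": 0}, {"dx": 0, "dy": 0, "dz": 0, "turn": 0}, {"dx": 0, "dy": 0, "dz": 0, "turn": 0}]'

```text
time: 15.98
tool_pos: [0.6574, -0.2493, 0.0413]
tcp_rot: [0.611, 3.08, -0.001]
wrist_force: [1.2, 0.5, -2.5]
width: 0.382
```

jog_arm --motion '[{"dx": 0, "dy": 0, "dz": -0.4, "turn": 0}, {"dx": 0, "dy": 0, "dz": -0.2, "turn": 0}, {"dx": 0, "dy": 0, "dz": 0, "turn": 0}]'

```text
time: 16.23
tool_pos: [0.6568, -0.249, 0.0349]
tcp_rot: [0.611, 3.081, -0.0]
wrist_force: [-0.6, 0.1, -4.2]
width: 0.378
```

jog_arm --motion '[{"dx": 0, "dy": 0, "dz": -0.15, "turn": 0}, {"dx": 0, "dy": 0, "dz": 0, "turn": 0}]'

```text
time: 16.4
tool_pos: [0.6569, -0.2491, 0.0335]
tcp_rot: [0.611, 3.08, -0.0]
wrist_force: [0.2, -0.2, -2.5]
width: 0.377
```

jog_arm --motion '[{"dx": 0, "dy": 0, "dz": -0.15, "turn": 0}, {"dx": 0, "dy": 0, "dz": -0.05, "turn": 0}, {"dx": 0, "dy": 0, "dz": 0, "turn": 0}]'

```text
time: 16.65
tool_pos: [0.6571, -0.2492, 0.0333]
tcp_rot: [0.611, 3.08, -0.0]
wrist_force: [-4.1, 0.9, 8.2]
width: 0.383
```

jog_arm --motion '[{"dx": 0, "dy": 0, "dz": 0.1, "turn": 0}, {"dx": 0, "dy": 0, "dz": 0, "turn": 0}, {"dx": 0, "dy": 0, "dz": 0, "turn": 0}, {"dx": 0, "dy": 0, "dz": 0, "turn": 0}, {"dx": 0, "dy": 0, "dz": 0, "turn": 0}, {"dx": 0, "dy": 0, "dz": 0, "turn": 0}, {"dx": 0, "dy": 0, "dz": 2.0, "turn": 0}, {"dx": 0, "dy": 0, "dz": 3.5, "turn": 0}, {"dx": 0, "dy": 0, "dz": 3.5, "turn": 0}, {"dx": 0, "dy": 0, "dz": 3.0, "turn": 0}]' --fingers 7.5

```text
time: 17.48
tool_pos: [0.6565, -0.249, 0.1534]
tcp_rot: [0.612, 3.081, -0.0]
wrist_force: [-0.3, -0.7, 0.2]
width: 0.878
```

jog_arm --motion '[{"dx": -0.61, "dy": 3.69, "dz": 0, "turn": 0}, {"dx": -0.61, "dy": 3.69, "dz": 0, "turn": 0}, {"dx": -0.61, "dy": 3.69, "dz": 0, "turn": 0}, {"dx": -0.61, "dy": 3.69, "dz": 0, "turn": 0}, {"dx": -0.61, "dy": 3.69, "dz": 0, "turn": 0}, {"dx": -0.61, "dy": 3.69, "dz": 0, "turn": 0}, {"dx": -0.61, "dy": 3.69, "dz": 0, "turn": 0}, {"dx": -0.61, "dy": 3.69, "dz": 0, "turn": 0}, {"dx": -0.61, "dy": 3.69, "dz": 0, "turn": 0}, {"dx": -0.61, "dy": 3.69, "dz": 0, "turn": 0}, {"dx": -0.61, "dy": 3.69, "dz": 0, "turn": 0}, {"dx": -0.61, "dy": 3.69, "dz": 0, "turn": 0}]'

```text
time: 18.48
tool_pos: [0.5827, 0.1956, 0.1518]
tcp_rot: [0.612, 3.081, 0.0]
wrist_force: [0.5, -0.6, -0.0]
width: 0.879
```

jog_arm --motion '[{"dx": 0, "dy": 0, "dz": 0, "turn": 0}, {"dx": 0, "dy": 0, "dz": 0, "turn": 0}, {"dx": 0, "dy": 0, "dz": 0, "turn": 0}]'

```text
time: 18.73
tool_pos: [0.5831, 0.1937, 0.1516]
tcp_rot: [-0.61, -3.082, 0.001]
wrist_force: [0.7, -0.5, -0.4]
width: 0.879
```

Run:
```python
from h import *
s=st();im,W=shot("scene","s6")
print("dish1",cfit(W,(.654,-.248),.017,.025,.058,.03))
m=(np.hypot(W[...,0]-.654,W[...,1]+.248)<.02);print(np.sort(W[m][:,2])[-4:])
print("tray",cfit(W,(.4395,-.2),.017,.02,.055,.03))
print("A",cfit(W,(.583,.194),.017,.01,.058,.03))
cv2.imwrite("pics/s6c.png",cv2.resize(im[60:320,120:440,::-1],None,fx=2.2,fy=2.2))
```

```text
t 18.7333 [0.5831 0.1937 0.1516] [ 0.7 -0.5 -0.4] 0.879
dish1 (array([ 0.655 , -0.2484]), 195, np.float64(0.0021))
[0.06666549 0.06688145 0.06708078 0.06779412]
tray (array([ 0.4394, -0.2003]), 176, np.float64(0.0019))
A (array([0.5821, 0.1942]), 431, np.float64(0.002))
```

View pics/s6c.png

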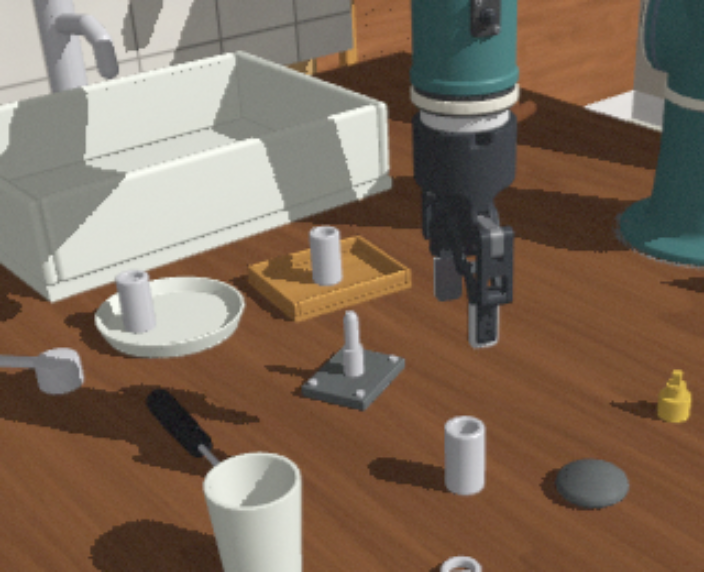

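Sleeves stand in the dish (136,300) and the tray (326,255). The last one is at (464,455) in the crop.

jog_arm --motion '[{"dx": 0, "dy": 0, "dz": -3.5, "turn": 0}, {"dx": 0, "dy": 0, "dz": -3.5, "turn": 0}, {"dx": 0, "dy": 0, "dz": -3.5, "turn": 0}, {"dx": 0, "dy": 0, "dz": -1.4, "turn": 0}, {"dx": 0, "dy": 0, "dz": -0.5, "turn": 0}, {"dx": 0, "dy": 0, "dz": 0, "turn": 0}, {"dx": 0, "dy": 0, "dz": 0, "turn": 0}]'

```text
time: 19.37
tool_pos: [0.5848, 0.1935, 0.0293]
tcp_rot: [0.613, 3.079, 0.002]
wrist_force: [1.0, 0.1, 0.7]
width: 0.881
```

jog_arm --motion '[{"dx": 0, "dy": 0, "dz": 0, "turn": 0}, {"dx": 0, "dy": 0, "dz": 0, "turn": 0}, {"dx": 0, "dy": 0, "dz": 0, "turn": 0}, {"dx": 0, "dy": 0, "dz": 0, "turn": 0}, {"dx": 0, "dy": 0, "dz": 0, "turn": 0}, {"dx": 0, "dy": 0, "dz": 0, "turn": 0}, {"dx": 0, "dy": 0, "dz": 0, "turn": 0}, {"dx": 0, "dy": 0, "dz": 0, "turn": 0}]' --fingers 2.8 --grip_force 40

```text
time: 20.03
tool_pos: [0.5846, 0.1942, 0.0298]
tcp_rot: [0.611, 3.079, 0.002]
wrist_force: [-0.7, -1.4, 6.7]
width: 0.396
```

jog_arm --motion '[{"dx": 0, "dy": 0, "dz": 1.5, "turn": 0}, {"dx": 0, "dy": 0, "dz": 3.5, "turn": 0}, {"dx": 0, "dy": 0, "dz": 4.0, "turn": 0}, {"dx": 0, "dy": 0, "dz": 4.0, "turn": 0}, {"dx": -0.55, "dy": -3.34, "dz": 0, "turn": 0}, {"dx": -0.55, "dy": -3.34, "dz": 0, "turn": 0}, {"dx": -0.55, "dy": -3.34, "dz": 0, "turn": 0}, {"dx": -0.55, "dy": -3.34, "dz": 0, "turn": 0}, {"dx": -0.55, "dy": -3.34, "dz": 0, "turn": 0}, {"dx": -0.55, "dy": -3.34, "dz": 0, "turn": 0}, {"dx": 0, "dy": 0, "dz": 0, "turn": 0}, {"dx": 0, "dy": 0, "dz": 0, "turn": 0}]'

```text
time: 21.03
tool_pos: [0.5494, -0.008, 0.1574]
tcp_rot: [-0.616, -3.08, -0.0]
wrist_force: [0.4, 0.4, -2.2]
width: 0.394
```

jog_arm --motion '[{"dx": 0, "dy": 0, "dz": 0, "turn": 0}, {"dx": 0, "dy": 0, "dz": 0, "turn": 0}, {"dx": 0, "dy": 0, "dz": 0, "turn": 0}, {"dx": 0, "dy": 0, "dz": 0, "turn": 0}]'

```text
time: 21.37
tool_pos: [0.5503, -0.0054, 0.1577]
tcp_rot: [-0.609, -3.082, -0.0]
wrist_force: [0.5, 0.4, -2.1]
width: 0.391
```

```bash
python3 hov.py s7
```

```text
t 21.3667 [ 0.5503 -0.0054  0.1577] [ 0.5  0.4 -2.1] 0.391
pin (array([ 0.5491, -0.006 ]), 84, np.float64(0.0015)) (array([ 0.5493, -0.0063]), 78, np.float64(0.0016))
zmin 0.12879737160815677
0.125 (array([ 0.5476, -0.0061]), 47, np.float64(0.0014))
0.133 (array([ 0.5481, -0.0054]), 72, np.float64(0.0015))
0.14 (array([ 0.5483, -0.0052]), 70, np.float64(0.0014))
```

jog_arm --motion '[{"dx": 0.1, "dy": -0.03, "dz": -1.5, "turn": 0}, {"dx": 0, "dy": 0, "dz": -2.0, "turn": 0}, {"dx": 0, "dy": 0, "dz": -1.2, "turn": 0}, {"dx": 0, "dy": 0, "dz": -0.5, "turn": 0}, {"dx": 0, "dy": 0, "dz": -0.5, "turn": 0}, {"dx": 0, "dy": 0, "dz": -0.4, "turn": 0}, {"dx": 0, "dy": 0, "dz": 0, "turn": 0}]'

```text
time: 22.0
tool_pos: [0.5511, -0.0067, 0.0964]
tcp_rot: [-0.611, -3.081, 0.0]
wrist_force: [-1.1, 0.1, -2.4]
width: 0.395
```

jog_arm --motion '[{"dx": 0, "dy": 0, "dz": -0.5, "turn": 0}, {"dx": 0, "dy": 0, "dz": -0.5, "turn": 0}, {"dx": 0, "dy": 0, "dz": -0.5, "turn": 0}, {"dx": 0, "dy": 0, "dz": -0.5, "turn": 0}, {"dx": 0, "dy": 0, "dz": 0, "turn": 0}]'

```text
time: 22.42
tool_pos: [0.5502, -0.0069, 0.0754]
tcp_rot: [-0.611, -3.079, 0.0]
wrist_force: [-0.4, -0.3, -2.9]
width: 0.391
```

Run:
```python
from h import *
st();im,W=shot("scene","s8")
for z in(.048,.056): print(cfit(W,(.549,-.006),.017,z,z+.012,.03))
print("pin",cfit(W,(.5492,-.0061),.00975,.016,.037,.025))
```

```text
t 22.4167 [ 0.5502 -0.0069  0.0754] [-0.4 -0.3 -2.9] 0.391
(array([ 0.5478, -0.0065]), 78, np.float64(0.0011))
(array([ 0.548 , -0.0065]), 78, np.float64(0.0014))
pin (array([ 0.5493, -0.006 ]), 80, np.float64(0.0013))
```

jog_arm --motion '[{"dx": 0, "dy": 0, "dz": -0.3, "turn": 0}, {"dx": 0, "dy": 0, "dz": -0.2, "turn": 0}, {"dx": 0, "dy": 0, "dz": 0, "turn": 0}]'

```text
time: 22.72
tool_pos: [0.551, -0.0069, 0.0714]
tcp_rot: [-0.611, -3.081, 0.0]
wrist_force: [0.2, -0.1, -3.0]
width: 0.392
```

jog_arm --motion '[{"dx": 0, "dy": 0, "dz": -0.15, "turn": 0}, {"dx": 0, "dy": 0, "dz": 0, "turn": 0}]'

```text
time: 22.88
tool_pos: [0.5512, -0.0068, 0.0701]
tcp_rot: [-0.611, -3.081, 0.0]
wrist_force: [0.1, 1.2, -2.4]
width: 0.394
```

jog_arm --motion '[{"dx": 0.08, "dy": 0.04, "dz": 0, "turn": 0}, {"dx": 0, "dy": 0, "dz": 0, "turn": 0}, {"dx": 0, "dy": 0, "dz": -0.2, "turn": 0}, {"dx": 0, "dy": 0, "dz": -0.1, "turn": 0}, {"dx": 0, "dy": 0, "dz": 0, "turn": 0}]'

```text
time: 23.3
tool_pos: [0.5518, -0.0064, 0.0669]
tcp_rot: [-0.611, -3.081, 0.0]
wrist_force: [0.6, 0.6, -3.0]
width: 0.393
```

jog_arm --motion '[{"dx": 0, "dy": 0, "dz": -0.2, "turn": 0}, {"dx": 0, "dy": 0, "dz": 0, "turn": 0}]'

```text
time: 23.47
tool_pos: [0.5518, -0.0065, 0.0649]
tcp_rot: [-0.611, -3.081, 0.0]
wrist_force: [-0.5, 0.2, -1.8]
width: 0.392
```

jog_arm --motion '[{"dx": 0, "dy": 0, "dz": -0.3, "turn": 0}, {"dx": 0, "dy": 0, "dz": -0.3, "turn": 0}, {"dx": 0, "dy": 0, "dz": 0, "turn": 0}]'

```text
time: 23.72
tool_pos: [0.5514, -0.0064, 0.0585]
tcp_rot: [-0.611, -3.08, 0.0]
wrist_force: [-0.0, -0.4, -2.7]
width: 0.391
```

jog_arm --motion '[{"dx": 0, "dy": 0, "dz": -0.3, "turn": 0}, {"dx": 0, "dy": 0, "dz": -0.3, "turn": 0}, {"dx": 0, "dy": 0, "dz": -0.3, "turn": 0}, {"dx": 0, "dy": 0, "dz": 0, "turn": 0}]'

```text
time: 24.05
tool_pos: [0.5514, -0.0064, 0.0494]
tcp_rot: [-0.611, -3.08, 0.0]
wrist_force: [0.1, 0.1, -1.6]
width: 0.397
```

Bottom is at about 20 mm, so it goes past the shoulder. Next, down to the base.

jog_arm --motion '[{"dx": 0, "dy": 0, "dz": -0.3, "turn": 0}, {"dx": 0, "dy": 0, "dz": -0.3, "turn": 0}, {"dx": 0, "dy": 0, "dz": 0, "turn": 0}]'

```text
time: 24.3
tool_pos: [0.5515, -0.0064, 0.0435]
tcp_rot: [-0.611, -3.08, 0.0]
wrist_force: [-0.3, 0.2, -2.4]
width: 0.394
```

jog_arm --motion '[{"dx": 0, "dy": 0, "dz": -0.2, "turn": 0}, {"dx": 0, "dy": 0, "dz": 0, "turn": 0}]'

```text
time: 24.47
tool_pos: [0.552, -0.0064, 0.042]
tcp_rot: [-0.611, -3.081, 0.0]
wrist_force: [0.2, 0.1, -1.9]
width: 0.396
```

jog_arm --motion '[{"dx": 0, "dy": 0, "dz": -0.15, "turn": 0}, {"dx": 0, "dy": 0, "dz": 0, "turn": 0}]'

```text
time: 24.63
tool_pos: [0.5524, -0.0066, 0.0418]
tcp_rot: [0.611, 3.081, -0.0]
wrist_force: [-1.4, 0.9, 3.3]
width: 0.395
```

jog_arm --motion '[{"dx": 0, "dy": 0, "dz": -0.1, "turn": 0}, {"dx": 0, "dy": 0, "dz": 0, "turn": 0}, {"dx": 0, "dy": 0, "dz": 0, "turn": 0}, {"dx": 0, "dy": 0, "dz": 0, "turn": 0}]'

```text
time: 24.97
tool_pos: [0.5526, -0.0066, 0.0417]
tcp_rot: [0.611, 3.081, -0.0]
wrist_force: [-4.6, -0.4, 9.2]
width: 0.391
```

Run:
```python
from h import *
st();im,W=shot("scene","s9")
for z in(.018,.026): print(cfit(W,(.549,-.006),.017,z,z+.01,.03))
m=(np.hypot(W[...,0]-.549,W[...,1]+.006)<.019)&(np.hypot(W[...,0]-.549,W[...,1]+.006)>.0145)
print(np.histogram(W[m][:,2],bins=np.arange(0,.1,.004))[0])
print("others",cfit(W,(.655,-.248),.017,.025,.058,.03),cfit(W,(.4395,-.2),.017,.02,.055,.03))
```

```text
t 24.9667 [ 0.5526 -0.0066  0.0417] [-4.6 -0.4  9.2] 0.391
(array([ 0.5497, -0.0062]), 63, np.float64(0.0016))
(array([ 0.5499, -0.0063]), 58, np.float64(0.0011))
[ 0  0  7 31 16 23 20 20 23 16  7  8  8  4  8  5  8  9  9  2  1  0  0  0]
others (array([ 0.6549, -0.249 ]), 192, np.float64(0.0021)) (array([ 0.439 , -0.1993]), 54, np.float64(0.0014))
```

jog_arm --motion '[{"dx": -0.05, "dy": 0, "dz": 0.5, "turn": 0}, {"dx": 0, "dy": 0, "dz": 2.0, "turn": 0}, {"dx": 0, "dy": 0, "dz": 3.0, "turn": 0}, {"dx": 0, "dy": 0, "dz": 4.0, "turn": 0}, {"dx": 0, "dy": 0, "dz": 0.5, "turn": 0}, {"dx": 0.76, "dy": -3.63, "dz": 0, "turn": 0}, {"dx": 0.76, "dy": -3.63, "dz": 0, "turn": 0}, {"dx": 0.76, "dy": -3.63, "dz": 0, "turn": 0}, {"dx": 0.76, "dy": -3.63, "dz": 0, "turn": 0}, {"dx": 0.76, "dy": -3.63, "dz": 0, "turn": 0}, {"dx": 0.76, "dy": -3.63, "dz": 0, "turn": 0}, {"dx": 0, "dy": 0, "dz": 0, "turn": 0}]'

```text
time: 26.02
tool_pos: [0.5985, -0.2311, 0.1397]
tcp_rot: [0.617, 3.077, -0.006]
wrist_force: [0.2, 1.1, -2.3]
width: 0.39
```

jog_arm --motion '[{"dx": 0, "dy": 0, "dz": -3.0, "turn": 0}, {"dx": 0, "dy": 0, "dz": -3.0, "turn": 0}, {"dx": 0, "dy": 0, "dz": -2.5, "turn": 0}, {"dx": 0, "dy": 0, "dz": -1.0, "turn": 0}, {"dx": 0, "dy": 0, "dz": -0.5, "turn": 0}, {"dx": 0, "dy": 0, "dz": 0, "turn": 0}, {"dx": 0, "dy": 0, "dz": 0, "turn": 0}]'

```text
time: 26.6
tool_pos: [0.5982, -0.2245, 0.0409]
tcp_rot: [0.611, 3.08, -0.001]
wrist_force: [0.0, -0.5, -1.6]
width: 0.397
```

Contact is expected at a TCP height of about 0.034.

jog_arm --motion '[{"dx": 0, "dy": 0, "dz": -0.3, "turn": 0}, {"dx": 0, "dy": 0, "dz": -0.15, "turn": 0}, {"dx": 0, "dy": 0, "dz": 0, "turn": 0}]'

```text
time: 26.85
tool_pos: [0.5979, -0.2245, 0.0363]
tcp_rot: [0.611, 3.08, -0.001]
wrist_force: [0.3, -0.4, -3.8]
width: 0.393
```

jog_arm --motion '[{"dx": 0, "dy": 0, "dz": -0.12, "turn": 0}, {"dx": 0, "dy": 0, "dz": 0, "turn": 0}]'

```text
time: 27.02
tool_pos: [0.5978, -0.2245, 0.0349]
tcp_rot: [0.611, 3.08, -0.0]
wrist_force: [0.3, 0.9, -1.4]
width: 0.393
```

jog_arm --motion '[{"dx": 0, "dy": 0, "dz": -0.15, "turn": 0}, {"dx": 0, "dy": 0, "dz": 0, "turn": 0}]'

```text
time: 27.18
tool_pos: [0.5982, -0.2247, 0.0348]
tcp_rot: [0.611, 3.08, -0.001]
wrist_force: [-2.8, 0.3, 8.0]
width: 0.393
```

jog_arm --motion '[{"dx": 0, "dy": 0, "dz": 0.1, "turn": 0}, {"dx": 0, "dy": 0, "dz": 0, "turn": 0}, {"dx": 0, "dy": 0, "dz": 0, "turn": 0}, {"dx": 0, "dy": 0, "dz": 0, "turn": 0}, {"dx": 0, "dy": 0, "dz": 0, "turn": 0}, {"dx": 0, "dy": 0, "dz": 0, "turn": 0}, {"dx": 0, "dy": 0, "dz": 2.0, "turn": 0}, {"dx": 0, "dy": 0, "dz": 3.5, "turn": 0}, {"dx": 0, "dy": 0, "dz": 3.5, "turn": 0}, {"dx": 0, "dy": 0, "dz": 3.0, "turn": 0}, {"dx": 0, "dy": 0, "dz": 2.0, "turn": 0}, {"dx": 0, "dy": 0, "dz": 0, "turn": 0}]' --fingers 7.5

```text
time: 28.18
tool_pos: [0.6007, -0.2257, 0.1803]
tcp_rot: [0.609, 3.071, -0.003]
wrist_force: [0.1, 0.1, 0.9]
width: 0.879
```

jog_arm --motion '[{"dx": -0.5, "dy": 3.5, "dz": 0.5, "turn": 0}, {"dx": -0.5, "dy": 3.5, "dz": 0.5, "turn": 0}, {"dx": -0.5, "dy": 3.5, "dz": 0.5, "turn": 0}, {"dx": -0.5, "dy": 3.5, "dz": 0.5, "turn": 0}, {"dx": -0.5, "dy": 3.5, "dz": 0.5, "turn": 0}, {"dx": -0.5, "dy": 3.5, "dz": 0.5, "turn": 0}, {"dx": -0.5, "dy": 3.5, "dz": 0.5, "turn": 0}, {"dx": -0.5, "dy": 3.5, "dz": 0.5, "turn": 0}, {"dx": 0, "dy": 0, "dz": 0, "turn": 0}, {"dx": 0, "dy": 0, "dz": 0, "turn": 0}, {"dx": 0, "dy": 0, "dz": 0, "turn": 0}, {"dx": 0, "dy": 0, "dz": 0, "turn": 0}]'

```text
time: 29.18
tool_pos: [0.5569, 0.0548, 0.2127]
tcp_rot: [-0.612, -3.08, 0.001]
wrist_force: [0.4, -0.1, -0.4]
width: 0.874
```

Run:
```python
from h import *
s=st();im,W=shot("scene","s10")
for c in((.655,-.248),(.596,-.224),(.4395,-.2)):
    m=(np.hypot(W[...,0]-c[0],W[...,1]-c[1])<.022)
    print(c,cfit(W,c,.017,.022,.04,.03),cfit(W,c,.017,.045,.06,.03),np.sort(W[m][:,2])[-3:])
cv2.imwrite("pics/s10.png",im[:,:,::-1])
```

```text
t 29.1833 [0.5569 0.0548 0.2127] [ 0.4 -0.1 -0.4] 0.874
(0.655, -0.248) (array([ 0.6548, -0.2484]), 100, np.float64(0.0015)) (array([ 0.6548, -0.2478]), 101, np.float64(0.0026)) [0.06705212 0.06714247 0.0674218 ]
(0.596, -0.224) (array([ 0.5955, -0.2241]), 99, np.float64(0.0017)) (array([ 0.5956, -0.2241]), 93, np.float64(0.0022)) [0.06628    0.06637255 0.06660778]
(0.4395, -0.2) (array([ 0.4399, -0.2003]), 88, np.float64(0.0019)) (array([ 0.4397, -0.2004]), 71, np.float64(0.0021)) [0.06788028 0.06794038 0.06885386]
```

View pics/s10.png

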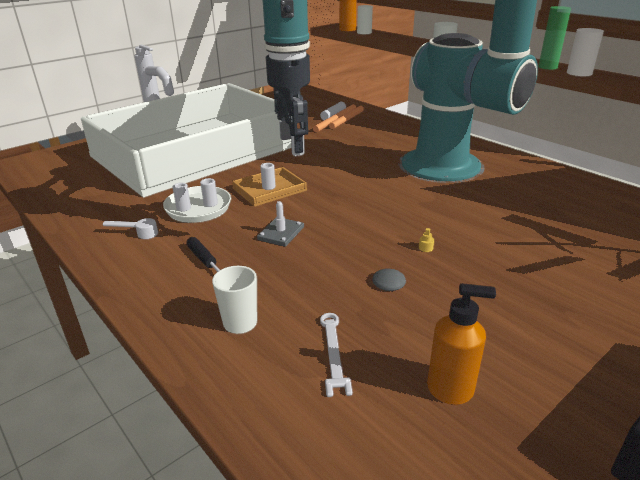

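Two sleeves stand in the dish, at (182,197) and (208,192), and one in the tray at (268,176). The bystanders are where they were, and the gripper is clear and open.

```bash
python3 -c "
from h import *
print(bot.finish_job())"
```

```text
the job is handed in; nothing more can be done
None
```

I tried all three sleeves on the gauge pin, stood each one where it belongs, and handed the job in at about 29 s. No verdict was reported.

| Order tried | Start position (x, y in m) | Where it stopped on the pin | Weight reading | Placed in |
|---|---|---|---|---|
| 1st | 0.465, 0.343 | shoulder, lower end about 34 mm: fits | about 3.1 N | wooden tray |
| 2nd | 0.438, 0.162 | tip, lower end about 68–69 mm: too tight | 3.3–4 N | round dish |
| 3rd | 0.583, 0.193 | base, lower end about 12–13 mm: too loose | about 2.1 N | round dish |

- **Pin contact:** I pressed each sleeve gently, with at most about 12 N on the pin by the wrist readings. By the camera fit, each was centred on the pin to within about 0.5 mm.
- **Final check:** the last camera picture shows all three sleeves upright on their container floors, with their top and bottom fits agreeing to within 1 mm. Both dish sleeves are about 32 mm from its centre, and the tray sleeve is within about 2 mm of its centre. The other things look unmoved and the gripper is clear.
- **Disagreements:** none of the checks failed. The wrist-force readings were noisy by about 1 N, and the arm's own position readings differed from the camera's by 1–3 mm. I judged each fit by where the sleeve stopped, and used weight only as support.

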